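Open the lure case to the gauge arm and hold it for the customer

TASK

A customer wants to see the lures in the black display case: first take the small tackle box off its closed lid and set it upright on the rubber mat, without tipping it over. Then raise the lid by its handle bar until it is parallel to the gauge arm at the side of the case, and finish while still holding the lid there, as it falls shut by itself. Leave the gauge arm and the other goods on the stall as they are.

Things in the scene. Friction and masses are not known exactly. Their poses are not given: they have to be found in the camera images.
- case: Fixed black display case, 180 (x) by 220 (y) by 80 mm high, open on top under a hinged lid. Origin at the centre of its underside on the table; its x axis points from the front (handle side, towards the robot) to the hinge side, z up.
- lid (a joint): Angle of the case's lid in rad: 0 shut (level), growing as the front edge rises, up to 1.5. The lid is a clear panel in an aluminium frame, 180 by 220 by 8 mm, hinged along the case's rear (+x) top edge; shut, its top face is 88 mm above the table. Lid and handle weigh 0.5 to 0.8 kg; the hinge is nearly free and the lid falls shut from any angle.
- lid_hinge (a point): Point on the lid's hinge axis, mid-width; 84 mm above the table. The axis runs along the case's y. The axes of this point turn with the lid.
- bar_mid (a point): Middle of the lid's handle bar: a round steel bar, 12 mm thick and 110 mm long along the case's y, in the plane of the lid, 45 mm ahead of its front edge and 225 mm from the hinge axis, carried by two 10 mm arms at its ends; 84 mm above the table when the lid is shut. The axes of this point turn with the lid: x runs from bar to hinge.
- gauge (a joint): Angle of the gauge arm in rad, measured like the lid's, about the same axis: the lid is parallel to the arm when both values are equal. A stiff hinge keeps it where it is.
- gauge_tip (a point): Middle of the small crosswise cylinder at the free end of the gauge arm: a flat steel arm, 18 mm wide and 130 mm long from the hinge axis to this point, at the case's +y side (132 mm from the case's middle), standing up obliquely. The axes of this point turn with the arm: x runs from tip to hinge.
- box_center (a point): Centre of the small tackle box lying on the lid: black below, grey on top, 56 (x) by 110 (y) by 40 mm high, loose, 0.1 to 0.2 kg. z up.
- mat_top (a point): Centre of the top face of the black rubber mat, 180 (x) by 160 (y) by 4 mm, fixed on the table.
- flat_box: Bystander: smaller tackle box, 50 by 80 by 24 mm, loose on the table behind the mat. Origin under its centre.
- big_box: Bystander: larger tackle box, 120 by 170 by 50 mm, loose. Origin under its centre.
- spool_a: Bystander: line spool, 56 mm across, 36 mm high, loose in front of the mat. Origin under its centre.
- spool_b: Bystander: line spool, 64 mm across, 42 mm high, loose. Origin under its centre.
- jar: Bystander: jar, 60 mm across, 75 mm high, loose. Origin under its centre.
- tray: Bystander: open compartment tray, 120 by 170 by 35 mm, loose. Origin under its centre.
Things that resemble listed ones, but are neither listed nor needed, are in the scene too. What is shaped like the part that bears box_center but brown or orange is not meant.

How it is judged:
By the outcome, as a careful person would: the job done as asked, in the order asked, and still so for the second after the job is handed in, while the arm keeps its last pose, push and grip.
It also fails if it takes over 64 s, if anything falls off the work surface, if the arm or the gripper's body presses on something with over 40 N, if the wrist force passes 120 N, or if a joint passes its speed limit or range.

ROBOT

A 6-joint arm with a two-finger parallel gripper is mounted at the origin on the work surface. World frame = base frame: x ahead of the robot, y to its left, z up, the work surface at z = 0. Lengths are in mm, angles in rad, forces in N, time in s.
With the tool pointing down it reaches from about 325 to 850 mm from the base axis. Payload 4.4 kg.
Tool frame: the origin (TCP) lies midway between the tips of the shut fingers; the grasp point (between the pads) lies 19 mm behind it; z points along the fingers, y is the line along which they close (so a half turn about z gives the same grasp; the last joint's range is limited). The gripper opens to 94 mm and grips with 3 to 60 N. Pads are 16 mm wide; open, the fingers measure 119 mm over their backs; the gripper's body (75 mm by 177 mm) begins 78 mm behind the grasp point.
Start: joints at [1.097, 0.207, 1.542, -0, 1.393, -0.15], TCP at [182.958, 545.118, 205.447] pointing down, gripper open.
Joint ranges: [-2.73, 2.73], [-0.86, 2.22], [0.23, 2.46], [-1.11, 4.25], [0.08, 2.63], [-2.82, 2.82]. Speed limits (rad/s): [2.79, 2.79, 3.14, 3.14, 3.14, 3.14].

INTERFACE

Orientations are given as a 3x3 rotation matrix whose columns are the frame's x, y, z axes.
In Python, from rig import readout, viewer, ticket gives the robot as it stands. The module is installed in compiled form; this text tells all that it offers.
- The arm moves only by the tool move_arm, never from a script. Its argument "moves" is a list that holds one entry, the list of rows, each a list of 5 numbers: the shift along the tool's x, y, z normalised to -1 to 1, where 1 is 20 cm, then the turn about the tool's z normalised to -1 to 1, where 1 is 2 pi rad, then the gripper command: -1 is fully open, 1 is shut, values between are in proportion. In form: [[[x, y, z, turn, fingers], ...]]. A call has 1 to 10 rows; each row is the pose to reach, as a shift and turn from the pose commanded when the call began, along the tool's axes at that moment, turning the shorter way round; what a row does not reach only later rows make up. A row lasts 1/12 s, in which the tool goes at most 41.7 mm and 7.16 degrees, less where a joint would pass 70% of its speed; a pose out of reach is approached as far as the arm can. A call with a number of a shift or a turn outside -1 to 1 is refused whole. A call with a gripper value outside its range is refused whole. The fingers move at their own pace and stop on an object; "newtons" is the grip in N (left out, the last holds). Time passes only in rows, so rows that repeat a pose let the fingers close. It gives the time, the measured TCP pose, the force, the opening and the grip force at its end, in the units of the state.
- readout.get_state(): the state, without advancing time (a new reading comes with each control period).
- viewer.capture(name): name is "side" or "top"; returns a dict with "frame" (420x560x3 uint8, blue, green, red), "depth" (420x560 float32, mm along the optical axis (not along the pixel's ray), 0 where there is no reading), "vertical_fov" (degrees; the focal length in pixels is half the picture's height over the tangent of half this angle, whatever the lens; pixels are square), "cx", "cy" (the principal point, pixels), "dist" ([k1, k2, p1, p2, k3] as OpenCV has them; the pictures are not rectified), "R" (3x3) and "t" (3): a world point X has camera coordinates R X + t. Camera axes: x right, y down, z forward; pixel columns grow to the right and rows downward; lengths in mm; the calibration is good to about 2 mm. A picture is of the moment at which its call begins.
- ticket.finish_job(): hands the job in; it is judged then, once.
The state is a dict: "clock": time; "joint_pos": joint angles; "dq": joint speeds; "tau": joint torques, N m; "eef_pos": TCP position; "tcp_rot": TCP orientation; "force": force on the tool from outside, world axes, zero at the start; "wrist_torque": the same for the moment, N m; "finger_gap": finger opening in mm; "finger_force": force on a finger pad.
Only numpy, scipy, OpenCV 4.12 (cv2) and the standard library are available. Lean on these libraries where they do the work, as an engineer would, in place of code of your own. Each camera call takes 0.05 s, during which the arm holds its last target. There are 200 camera calls.

## Working session

There is one attempt and no reset: what is moved stays moved. The work goes in short steps, Python scripts to look and compute and a tool call to move; the robot and the scene stay as the last step left them, time stands still between calls to the robot, and variables do not carry over. Pictures are saved under pics/ and viewed, at most 10 in all, crops included, and the job is handed in when it is done.

Besides the shell and the picture viewer there is one more tool, called after ">>>" as a command line: name --argument value ..., lists and objects as JSON in quotes. move_arm: Moves the arm, as the interface text tells. Scaled input: -1 to 1 covers 20 cm each way for a shift and 2 pi rad each way for a turn. Its arguments: {"type":"object","properties":{"moves":{"type":"array"},"newtons":{"type":"number"}},"required":["moves"]}

```bash
mkdir -p pics; cat > h.py <<'E'
import numpy as np, cv2
from rig import readout, viewer, ticket
def cap(n,save=None):
    c=viewer.capture(n)
    f=210/np.tan(np.radians(c["vertical_fov"])/2)
    c["K"]=np.array([[f,0,c["cx"]],[0,f,c["cy"]],[0,0,1.]])
    c["R"]=np.array(c["R"]);c["t"]=np.array(c["t"]);c["dist"]=np.array(c["dist"],float)
    if save: cv2.imwrite(f"pics/{save}.png",c["frame"])
    return c
def rays(c,uv):
    p=cv2.undistortPoints(np.array(uv,float).reshape(-1,1,2),c["K"],c["dist"]).reshape(-1,2)
    return np.c_[p,np.ones(len(p))]
def plane(c,uv,z):
    d=rays(c,uv)@c["R"]; o=-c["R"].T@c["t"]
    return o+d*((z-o[2])/d[:,2])[:,None]
def depthpts(c,uv):
    uv=np.array(uv); d=c["depth"][uv[:,1].astype(int),uv[:,0].astype(int)]
    return (rays(c,uv)*d[:,None]-c["t"])@c["R"]
def cloud(c):
    v,u=np.mgrid[0:420,0:560]
    return depthpts(c,np.c_[u.ravel(),v.ravel()]).reshape(420,560,3)
E
python3 - <<'E'
from h import *
a=cap("top","top0");b=cap("side","side0")
for c in(a,b): print(-c["R"].T@c["t"],c["R"][2],c["K"][0,0])
cv2.imwrite("pics/both0.png",cv2.resize(np.hstack([a["frame"],b["frame"]]),(800,300)))
print(readout.get_state())
E
```

```text
[ 427.9672071     3.60905973 1506.72955538] [ 0.09142402  0.00711645 -0.99578663] 441.44866362653494
[ 301.95451816 1301.95420167 1035.32168392] [ 0.16998079 -0.80109844 -0.57388834] 500.9698164248181
{'clock': 0.1, 'joint_pos': array([ 1.09650804e+00,  2.07307803e-01,  1.54276659e+00,  2.51611340e-05,
        1.39355657e+00, -1.50489003e-01]), 'dq': array([-0.00080895, -0.00279275, -0.00332261, -0.00052485,  0.00067585,
       -0.0007784 ]), 'tau': array([-8.82473614e-05, -3.71863747e+01, -2.82294863e+01,  7.00387498e-02,
        3.12286976e-02, -5.89559045e-05]), 'eef_pos': array([182.60966515, 544.46762684, 204.44338548]), 'tcp_rot': array([[-9.48031866e-01,  3.18173966e-01, -9.52941083e-04],
       [ 3.18175222e-01,  9.48030211e-01, -1.80200750e-03],
       [ 3.30065064e-04, -2.01156277e-03, -9.99997922e-01]]), 'force': array([ 0.65086761, -0.04706847, -0.41715307]), 'wrist_torque': array([-0.00883193, -0.049476  , -0.00977085]), 'finger_force': 0.0, 'finger_gap': 93.77499709803942}
```

View pics/top0.png

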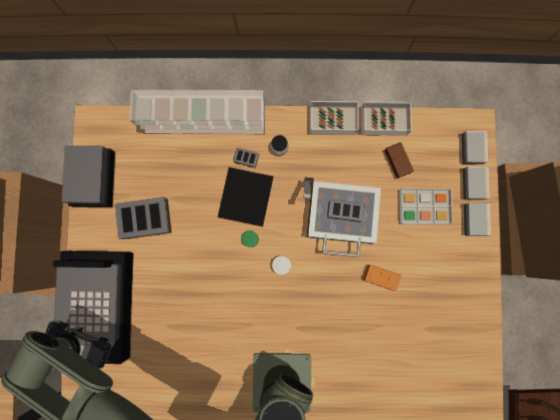

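View pics/side0.png

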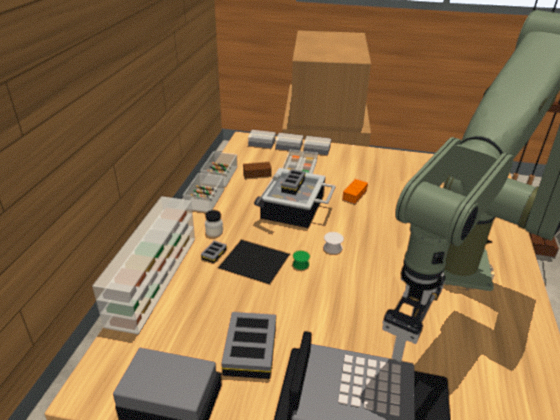

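Top view: case at about (344,213) with the handle bar at (341,252), the gauge arm at (308,190) and the mat at (246,197). Candidates for box_center are the black/grey box on the lid (346,211), flat_box (246,158), brown (400,160), orange (383,278) and big_box (142,218). The one on the lid fits, because it lies on the lid and is black/grey. I'll confirm it in a crop.

```bash
python3 - <<'E'
from h import *
a=cap("top");b=cap("side")
x=cv2.resize(a["frame"][165:265,280:400],(480,400),interpolation=2)
y=cv2.resize(b["frame"][160:230,245:345],(571,400),interpolation=2)
cv2.imwrite("pics/crop.png",cv2.resize(np.hstack([x,y]),(800,304)))
P=cloud(a);Z=P[...,2]
def rect(m,z,n):
    cs,_=cv2.findContours(m.astype(np.uint8),0,2); 
    c=max(cs,key=cv2.contourArea).reshape(-1,2)
    w=plane(a,c,z)[:,:2].astype(np.float32)
    r=cv2.minAreaRect(w); print(n,r,len(c))
roi=np.zeros(Z.shape,bool); roi[175:265,295:390]=1
print("lid h",np.median(Z[220:236,320:370]), "box h",np.median(Z[205:217,338:355]))
rect(roi&(Z>112)&(P[...,1]<P[...,1][213,318]),128,"box")
rect(roi&(Z>60)&(Z<150),88,"case")
g=cv2.cvtColor(a["frame"],6)
m=np.zeros(Z.shape,bool); m[160:235,210:280]=1
rect(m&(g<35),4,"mat")
wm=(a["frame"].min(2)>150)&roi
rect(wm,88,"frame")
# gauge clouds
for c in(a,b):
    Q=cloud(c).reshape(-1,3)
    np.save("pics/Q_%d.npy"%(c is a),Q)
E
```

```text
lid h 87.35102669367407 box h 127.62677110887947
box ((564.2903442382812, -194.06732177734375), (111.59375762939453, 58.091087341308594), 82.43510437011719) 29
case ((544.6844482421875, -179.09136962890625), (251.1414794921875, 241.33502197265625), 84.68212890625) 74
mat ((622.7229614257812, 132.9484405517578), (152.3707733154297, 169.8575439453125), 78.66207885742188) 76
frame ((560.4560546875, -196.10325622558594), (219.1326904296875, 189.02610778808594), 84.57861328125) 60
```

View pics/crop.png

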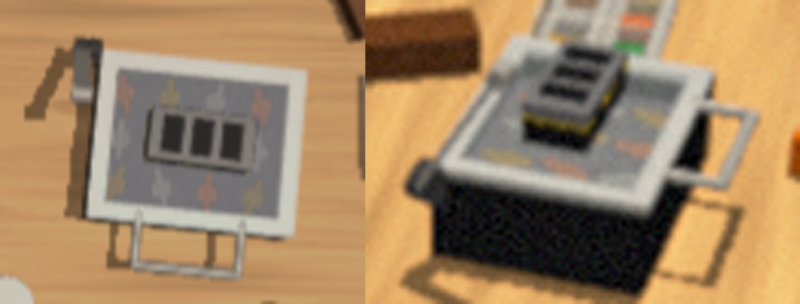

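The crop confirms it: the black/grey box on the clear lid (top view (346,211)). The flat grey arm left of the case is the gauge, and the bar is in front. Next I measure the gauge angle from both clouds, plus the bar.

```bash
python3 - <<'E'
from h import *
c=np.array([560.5,-196.1]);th=np.radians(-5.42)
ex=np.array([np.cos(th),np.sin(th)]);ey=np.array([-ex[1],ex[0]])
for k in(1,0):
    Q=np.load(f"pics/Q_{k}.npy"); X=(Q[:,:2]-c)@ex-90;Y=(Q[:,:2]-c)@ey;Z=Q[:,2]
    m=(abs(Y-132)<16)&(Z>70)&(Z<230)&(X>-160)&(X<60)
    p=np.c_[X,Z-84,Y][m]; p=p[np.argsort(p[:,1])]
    print(k,len(p));print(p[::max(1,len(p)//45)].round(0).tolist())
    m=(X>-250)&(X<-190)&(abs(Y)<80)&(Z>50)&(Z<110)
    print("bar",m.sum(),np.c_[X,Y,Z][m].round(0).tolist()[:40])
E
```

```text
1 146
[[8.0, -5.0, 141.0], [-7.0, 1.0, 117.0], [4.0, 5.0, 134.0], [1.0, 6.0, 128.0], [-1.0, 7.0, 118.0], [7.0, 7.0, 132.0], [-2.0, 8.0, 121.0], [11.0, 8.0, 122.0], [10.0, 9.0, 132.0], [11.0, 10.0, 126.0], [4.0, 12.0, 125.0], [8.0, 12.0, 119.0], [4.0, 14.0, 119.0], [5.0, 16.0, 135.0], [-7.0, 19.0, 124.0], [-8.0, 22.0, 131.0], [-12.0, 28.0, 124.0], [-10.0, 29.0, 134.0], [-14.0, 33.0, 134.0], [-15.0, 39.0, 138.0], [-18.0, 40.0, 137.0], [-22.0, 47.0, 128.0], [-23.0, 50.0, 137.0], [-25.0, 53.0, 125.0], [-28.0, 58.0, 140.0], [-30.0, 61.0, 131.0], [-32.0, 65.0, 137.0], [-35.0, 70.0, 131.0], [-36.0, 72.0, 134.0], [-39.0, 76.0, 131.0], [-40.0, 78.0, 140.0], [-43.0, 83.0, 131.0], [-43.0, 85.0, 125.0], [-46.0, 89.0, 125.0], [-48.0, 92.0, 137.0], [-60.0, 105.0, 143.0], [-64.0, 113.0, 143.0], [-71.0, 115.0, 124.0], [-59.0, 117.0, 125.0], [-63.0, 118.0, 134.0], [-69.0, 118.0, 130.0], [-69.0, 118.0, 133.0], [-63.0, 119.0, 131.0], [-68.0, 119.0, 142.0], [-61.0, 120.0, 134.0], [-66.0, 121.0, 128.0], [-62.0, 121.0, 140.0], [-61.0, 123.0, 137.0], [-65.0, 124.0, 140.0]]
bar 182 [[-190.0, 60.0, 84.0], [-
[... 2487 characters left out ...]
3.0, 96.0], [-208.0, -54.0, 91.0], [-210.0, -65.0, 85.0], [-216.0, -52.0, 94.0], [-219.0, -53.0, 93.0], [-223.0, -53.0, 94.0], [-198.0, -55.0, 83.0], [-200.0, -63.0, 79.0], [-206.0, -49.0, 89.0], [-210.0, -46.0, 91.0], [-213.0, -52.0, 89.0], [-218.0, -43.0, 95.0], [-221.0, -47.0, 93.0], [-223.0, -54.0, 90.0], [-216.0, -36.0, 94.0], [-219.0, -41.0, 92.0], [-222.0, -43.0, 91.0], [-223.0, -57.0, 83.0], [-214.0, -29.0, 94.0], [-218.0, -26.0, 96.0], [-221.0, -31.0, 94.0], [-223.0, -38.0, 90.0], [-215.0, -22.0, 94.0], [-220.0, -17.0, 98.0], [-221.0, -33.0, 89.0], [-225.0, -28.0, 92.0], [-217.0, -15.0, 94.0], [-219.0, -25.0, 89.0], [-224.0, -15.0, 96.0], [-216.0, -5.0, 96.0], [-217.0, -16.0, 90.0]]
```

```bash
cat > go.py <<'E'
import sys; from h import *
# usage: go.py x y z yawdeg_of_tool_y
s=readout.get_state(); x,y,z,w=map(float,sys.argv[1:5])
R=s["tcp_rot"]; d=R.T@(np.array([x,y,z])-s["eef_pos"])/200
yaw=np.degrees(np.arctan2(R[1,1],R[0,1])); t=-(w-yaw)/360; t-=round(t*2)/2
print("t",round(s["clock"],2),"pos",s["eef_pos"].round(1),"yaw",yaw.round(1),"gap",round(s["finger_gap"],1),"F",s["force"].round(1),"q6",s["joint_pos"][5].round(2))
print("shift",d.round(3),"turn",round(t,4), "norm mm",round(np.linalg.norm(d)*200))
E
python3 go.py 400 200 265 30; python3 go.py 564.3 -194 265 -7.6
```

```text
t 0.2 pos [182.7 544.7 204.7] yaw 71.4 gap 93.9 F [ 0.1 -0.4  0.5] q6 -0.15
shift [-1.578 -1.289 -0.3  ] turn 0.1151 norm mm 412
t 0.2 pos [182.7 544.7 204.7] yaw 71.4 gap 93.9 F [ 0.1 -0.4  0.5] q6 -0.15
shift [-2.984 -2.895 -0.298] turn 0.2196 norm mm 834
```

>>> move_arm --moves '[[[-0.15,-0.12,-0.1,0.015,-1],[-0.32,-0.27,-0.2,0.03,-1],[-0.48,-0.4,-0.3,0.045,-1],[-0.65,-0.54,-0.3,0.06,-1],[-0.82,-0.68,-0.3,0.07,-1],[-1,-0.82,-0.3,0.07,-1],[-1,-0.82,-0.3,0.07,-1]]]'

```text
clock: 0.78
eef_pos: [322.0, 322.8, 265.7]
tcp_rot: [[-0.72, 0.694, 0.001], [0.694, 0.72, -0.001], [-0.002, 0.0, -1.0]]
force: [-0.0, 0.3, -0.4]
finger_gap: 94.2
finger_force: 0.0
```

```bash
python3 go.py 564.3 -194 265 -7.6
```

```text
t 0.78 pos [322.  322.8 265.7] yaw 46.1 gap 94.2 F [-0.   0.3 -0.4] q6 -0.21
shift [-2.665 -1.022  0.008] turn 0.1491 norm mm 571
```

>>> move_arm --moves '[[[-0.17,-0.07,0,0.015,-1],[-0.35,-0.14,0,0.03,-1],[-0.5,-0.2,0,0.045,-1],[-0.67,-0.26,0,0.06,-1],[-0.83,-0.32,0,0.07,-1],[-1,-0.38,0,0.08,-1],[-1,-0.38,0,0.08,-1]]]'

```text
clock: 1.37
eef_pos: [414.5, 127.8, 265.4]
tcp_rot: [[-0.291, 0.957, 0.001], [0.957, 0.291, -0.003], [-0.003, 0.0, -1.0]]
force: [0.0, -0.2, 0.1]
finger_gap: 94.1
finger_force: 0.0
```

```bash
python3 go.py 564.3 -194 265 -7.6
```

```text
t 1.37 pos [414.5 127.8 265.4] yaw 16.9 gap 94.1 F [ 0.  -0.2  0.1] q6 -0.19
shift [-1.757  0.248  0.008] turn 0.0681 norm mm 355
```

>>> move_arm --moves '[[[-0.17,0.02,0,0.015,-1],[-0.35,0.04,0,0.03,-1],[-0.5,0.06,0,0.045,-1],[-0.67,0.09,0,0.06,-1],[-0.83,0.12,0,0.068,-1],[-1,0.14,0,0.068,-1],[-1,0.14,0,0.068,-1]]]'

```text
clock: 1.95
eef_pos: [500.7, -53.9, 265.1]
tcp_rot: [[0.127, 0.992, 0.0], [0.992, -0.127, -0.002], [-0.002, 0.001, -1.0]]
force: [-0.4, 0.3, 1.0]
finger_gap: 93.9
finger_force: 0.0
```

```bash
python3 go.py 564.3 -194 180 -7.6
```

```text
t 1.95 pos [500.7 -53.9 265.1] yaw -7.3 gap 93.9 F [-0.4  0.3  1. ] q6 -0.15
shift [-0.654  0.404  0.427] turn 0.0009 norm mm 176
```

>>> move_arm --moves '[[[-0.15,0.09,0,0,-1],[-0.3,0.18,0,0,-1],[-0.45,0.27,0,0,-1],[-0.6,0.37,0.0,0,-1],[-0.654,0.404,0.1,0.001,-1],[-0.654,0.404,0.25,0.001,-1],[-0.654,0.404,0.4,0.001,-1],[-0.654,0.404,0.43,0.001,-1],[-0.654,0.404,0.43,0.001,-1]]]'

```text
clock: 2.7
eef_pos: [561.0, -187.3, 176.2]
tcp_rot: [[0.128, 0.992, -0.007], [0.992, -0.128, 0.004], [0.003, -0.007, -1.0]]
force: [0.6, -0.1, 0.9]
finger_gap: 93.8
finger_force: 0.0
```

```bash
python3 go.py 564.3 -194 97 -7.6;  python3 - <<'E'
from h import *
b=cap("side");a=cap("top")
x=cv2.resize(a["frame"][165:265,280:400],(480,400),interpolation=2)
y=cv2.resize(b["frame"][130:230,245:365],(480,400),interpolation=2)
cv2.imwrite("pics/crop2.png",cv2.resize(np.hstack([x,y]),(800,333)))
E
```

```text
t 2.7 pos [ 561.  -187.3  176.2] yaw -7.3 gap 93.8 F [ 0.6 -0.1  0.9] q6 -0.34
shift [-0.032  0.024  0.396] turn 0.0007 norm mm 80
```

View pics/crop2.png

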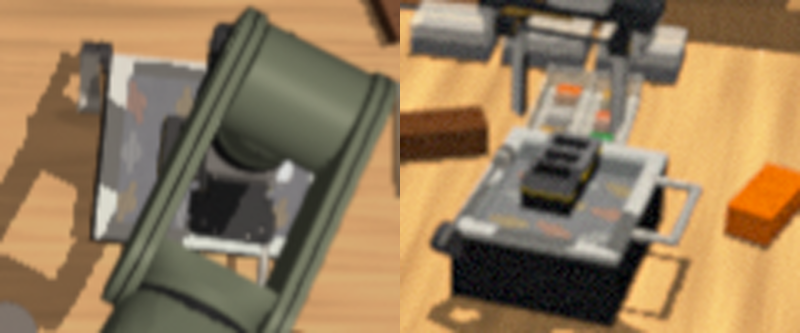

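The fingers straddle the box in x (side view at (520,80) and (620,80), with the box at (560,165)). I descend with the correction, then close.

>>> move_arm --moves '[[[-0.032,0.024,0.1,0.001,-1],[-0.032,0.024,0.2,0.001,-1],[-0.032,0.024,0.28,0.001,-1],[-0.032,0.024,0.34,0.001,-1],[-0.032,0.024,0.38,0.001,-1],[-0.032,0.024,0.38,0.001,-1],[-0.032,0.024,0.38,0.001,-1]]]'

```text
clock: 3.38
eef_pos: [567.8, -196.4, 104.5]
tcp_rot: [[0.135, 0.991, 0.001], [0.991, -0.135, -0.001], [-0.0, 0.001, -1.0]]
force: [0.9, 0.4, 0.8]
finger_gap: 93.9
finger_force: 0.0
```

```bash
python3 go.py 564.3 -194 97 -7.6
```

```text
t 3.38 pos [ 567.8 -196.4  104.5] yaw -7.7 gap 93.9 F [0.9 0.4 0.8] q6 -0.34
shift [ 0.009 -0.019  0.037] turn -0.0004 norm mm 9
```

>>> move_arm --moves '[[[0.009,-0.019,0.035,0,-1],[0.009,-0.019,0.035,0,-1],[0.009,-0.019,0.035,0,0.5],[0.009,-0.019,0.035,0,1],[0.009,-0.019,0.035,0,1],[0.009,-0.019,0.035,0,1],[0.009,-0.019,0.035,0,1],[0.009,-0.019,0.035,0,1],[0.009,-0.019,0.035,0,1],[0.009,-0.019,0.035,0,1]]]' --newtons 20

```text
clock: 4.22
eef_pos: [564.0, -194.2, 96.7]
tcp_rot: [[0.135, 0.991, 0.001], [0.991, -0.135, -0.0], [-0.0, 0.001, -1.0]]
force: [1.1, 0.0, -0.0]
finger_gap: 56.0
finger_force: 20.0
```

```bash
python3 go.py 564.3 -194 270 -7.6
```

```text
t 4.22 pos [ 564.  -194.2   96.7] yaw -7.8 gap 56.0 F [ 1.1  0.  -0. ] q6 -0.34
shift [ 0.001  0.002 -0.867] turn -0.0004 norm mm 173
```

Gap 56.0 mm, which matches the box. Lifting.

>>> move_arm --moves '[[[0,0,-0.02,0,1],[0,0,-0.07,0,1],[0,0,-0.15,0,1],[0,0,-0.25,0,1],[0,0,-0.37,0,1],[0,0,-0.5,0,1],[0,0,-0.63,0,1],[0,0,-0.75,0,1],[0,0,-0.83,0,1],[0,0,-0.87,0,1]]]'

```text
clock: 5.05
eef_pos: [564.7, -194.5, 274.6]
tcp_rot: [[0.135, 0.991, 0.005], [0.991, -0.135, -0.003], [-0.002, 0.005, -1.0]]
force: [-0.1, -0.6, -0.6]
finger_gap: 56.0
finger_force: 20.0
```

```bash
python3 go.py 622.7 133 270 -11.3
```

```text
t 5.05 pos [ 564.7 -194.5  274.6] yaw -7.7 gap 56.0 F [-0.1 -0.6 -0.6] q6 -0.34
shift [1.662 0.067 0.02 ] turn 0.0099 norm mm 333
```

>>> move_arm --moves '[[[0.03,0,0,0,1],[0.1,0,0,0,1],[0.2,0.01,0,0.002,1],[0.32,0.01,0,0.004,1],[0.45,0.02,0,0.006,1],[0.58,0.02,0,0.008,1],[0.7,0.03,0,0.01,1],[0.8,0.03,0,0.01,1],[0.9,0.04,0,0.01,1],[0.98,0.04,0,0.01,1]]]'

```text
clock: 5.88
eef_pos: [596.5, 2.4, 267.7]
tcp_rot: [[0.195, 0.981, -0.005], [0.981, -0.195, 0.002], [0.001, -0.005, -1.0]]
force: [0.9, -0.3, -1.4]
finger_gap: 55.8
finger_force: 20.0
```

```bash
python3 go.py 622.7 133 270 -11.3
```

```text
t 5.88 pos [596.5   2.4 267.7] yaw -11.2 gap 55.8 F [ 0.9 -0.3 -1.4] q6 0.05
shift [ 0.666  0.001 -0.011] turn 0.0001 norm mm 133
```

>>> move_arm --moves '[[[0.1,0,0,0,1],[0.22,0,0,0,1],[0.35,0,0,0,1],[0.47,0,0,0,1],[0.57,0,0,0,1],[0.63,0,0.03,0,1],[0.66,0,0.08,0,1],[0.66,0,0.16,0,1],[0.66,0,0.24,0,1],[0.66,0,0.3,0,1]]]'

```text
clock: 6.72
eef_pos: [621.9, 128.3, 206.6]
tcp_rot: [[0.197, 0.98, -0.005], [0.98, -0.197, -0.001], [-0.002, -0.005, -1.0]]
force: [-0.6, -0.2, -1.8]
finger_gap: 56.2
finger_force: 20.0
```

```bash
python3 go.py 622.7 133 13 -11.3
```

```text
t 6.72 pos [621.9 128.3 206.6] yaw -11.4 gap 56.2 F [-0.6 -0.2 -1.8] q6 0.27
shift [0.026 0.004 0.968] turn -0.0002 norm mm 194
```

>>> move_arm --moves '[[[0.02,0,0.08,0,1],[0.02,0,0.2,0,1],[0.02,0,0.33,0,1],[0.02,0,0.46,0,1],[0.02,0,0.58,0,1],[0.02,0,0.69,0,1],[0.02,0,0.78,0,1],[0.02,0,0.84,0,1],[0.02,0,0.87,0,1],[0.02,0,0.87,0,1]]]'

```text
clock: 7.55
eef_pos: [622.9, 132.0, 34.2]
tcp_rot: [[0.197, 0.98, -0.004], [0.98, -0.197, -0.0], [-0.001, -0.004, -1.0]]
force: [-0.2, 0.4, -1.0]
finger_gap: 55.9
finger_force: 20.0
```

```bash
python3 go.py 622.7 133 13 -11.3
```

```text
t 7.55 pos [622.9 132.   34.2] yaw -11.4 gap 55.9 F [-0.2  0.4 -1. ] q6 0.27
shift [ 0.005 -0.002  0.106] turn -0.0002 norm mm 21
```

>>> move_arm --moves '[[[0,0,0.04,0,1],[0,0,0.07,0,1],[0,0,0.09,0,1],[0,0,0.1,0,1],[0,0,0.105,0,1],[0,0,0.105,0,1],[0,0,0.105,0,1]]]'

```text
clock: 8.13
eef_pos: [625.0, 132.5, 15.8]
tcp_rot: [[0.197, 0.98, 0.001], [0.98, -0.197, 0.0], [0.0, 0.001, -1.0]]
force: [-0.3, -1.0, -1.2]
finger_gap: 56.0
finger_force: 20.0
```

>>> move_arm --moves '[[[0,0,0.006,0,1],[0,0,0.012,0,1],[0,0,0.016,0,1],[0,0,0.016,0,1]]]'

```text
clock: 8.47
eef_pos: [625.0, 132.5, 12.7]
tcp_rot: [[0.197, 0.98, 0.001], [0.98, -0.197, 0.0], [0.0, 0.0, -1.0]]
force: [-0.8, 0.3, -0.1]
finger_gap: 55.9
finger_force: 20.0
```

The weight has come off the wrist, so the box stands on the mat. Releasing it and rising.

>>> move_arm --moves '[[[0,0,0,0,0.3],[0,0,0,0,0],[0,0,0,0,-0.5],[0,0,0,0,-1],[0,0,0,0,-1],[0,0,0,0,-1],[0,0,-0.05,0,-1],[0,0,-0.2,0,-1],[0,0,-0.4,0,-1],[0,0,-0.6,0,-1]]]'

```text
clock: 9.3
eef_pos: [623.4, 132.4, 132.8]
tcp_rot: [[0.197, 0.98, -0.003], [0.98, -0.197, -0.0], [-0.001, -0.003, -1.0]]
force: [1.0, -0.2, 0.8]
finger_gap: 93.7
finger_force: 0.0
```

>>> move_arm --moves '[[[0,-0.1,-0.2,0,-1],[0,-0.25,-0.4,0,-1],[0,-0.4,-0.5,0,-1],[0,-0.6,-0.55,0,-1],[0,-0.8,-0.55,0,-1],[0,-1,-0.55,0,-1],[0,-1,-0.55,0,-1]]]'

```text
clock: 9.88
eef_pos: [421.0, 172.8, 241.6]
tcp_rot: [[0.194, 0.981, -0.005], [0.981, -0.194, 0.0], [-0.001, -0.005, -1.0]]
force: [0.3, -0.1, -0.9]
finger_gap: 94.0
finger_force: 0.0
```

```bash
cat > geo.py <<'E'
from h import *
a=cap("top")
cv2.imwrite("pics/box1.png",cv2.resize(a["frame"][140:270,210:390],(720,520),interpolation=2))
P=cloud(a);Z=P[...,2]
def rect(m,z,n):
    cs,_=cv2.findContours(m.astype(np.uint8),0,2); c=max(cs,key=cv2.contourArea).reshape(-1,2)
    print(n,cv2.minAreaRect(plane(a,c,z)[:,:2].astype(np.float32)))
m=np.zeros(Z.shape,bool); m[165:232,222:272]=1
rect(m&(Z>25),44,"box"); print("box top z",np.median(Z[m&(Z>25)]))
roi=np.zeros(Z.shape,bool); roi[175:265,295:390]=1
rect((a["frame"].min(2)>150)&roi,88,"frame")
E
python3 geo.py; python3 go.py 338 -175 200 -5.4
```

```text
box ((619.3600463867188, 131.84910583496094), (111.36527252197266, 60.67009353637695), 79.15714263916016)
box top z 44.751409638846766
frame ((559.0394287109375, -195.856201171875), (219.55780029296875, 192.56228637695312), 84.58921813964844)
t 9.93 pos [424.8 172.4 242.4] yaw -11.2 gap 93.8 F [-0.6 -0.9  0.5] q6 0.39
shift [-1.788 -0.088  0.212] turn -0.0161 norm mm 361
```

View pics/box1.png

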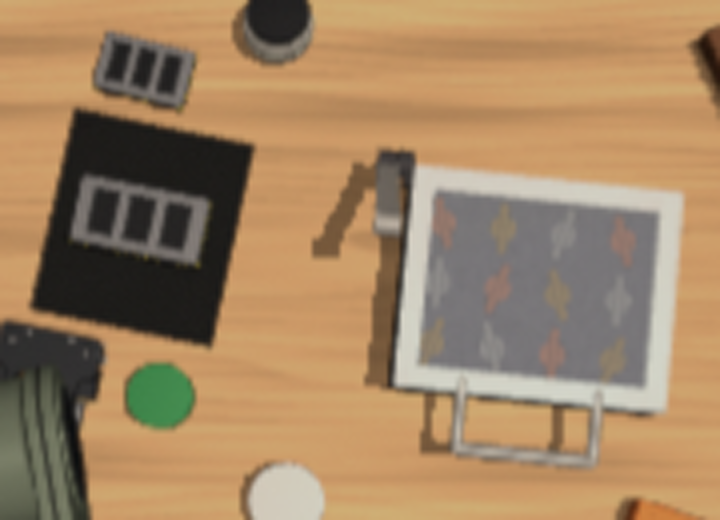

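Box stands upright on the mat (crop (140,220)). The lid is clear and the bar is at crop (525,457), about image (341,254). Measuring the bar itself.

```bash
python3 - <<'E'
from h import *
a=cap("top");P=cloud(a);Z=P[...,2]
m=np.zeros(Z.shape,bool);m[246:265,330:354]=1;m&=Z>55
v,u=np.nonzero(m);w=plane(a,np.c_[u,v],87)[:,:2]
print(len(u),v.min(),v.max(),"mean",w.mean(0),"dir",cv2.fitLine(w.astype(np.float32),2,0,.01,.01).ravel())
m2=np.zeros(Z.shape,bool);m2[249:262,318:366]=1;m2&=Z>55
v,u=np.nonzero(m2);w2=plane(a,np.c_[u,v],87)[:,:2];print(cv2.minAreaRect(w2.astype(np.float32)))
c=np.array([559.8,-196]);th=np.radians(-5.42);print("pred",c-135*np.array([np.cos(th),np.sin(th)]))
E
python3 go.py 425 -183 150 -5.4
```

```text
87 251 256 mean [ 431.79613754 -187.06340904] dir [ 8.9351378e-02  9.9600017e-01  4.3179614e+02 -1.8706342e+02]
((436.6103515625, -186.22207641601562), (124.05445861816406, 31.276662826538086), 82.66256713867188)
pred [ 425.40357772 -183.24846372]
t 9.98 pos [427.5 172.2 243.1] yaw -11.3 gap 94.3 F [0.9 0.2 0.6] q6 0.39
shift [-1.744  0.334  0.465] turn -0.0163 norm mm 367
```

```bash
python3 go.py 431.5 -186 150 -5.3
```

```text
t 9.98 pos [427.5 172.2 243.1] yaw -11.3 gap 94.3 F [0.9 0.2 0.6] q6 0.39
shift [-1.753  0.369  0.465] turn -0.0166 norm mm 370
```

>>> move_arm --moves '[[[-0.1,0.02,0,0,0.15],[-0.25,0.05,0,-0.005,0.15],[-0.4,0.08,0,-0.01,0.15],[-0.58,0.11,0,-0.016,0.15],[-0.75,0.14,0,-0.016,0.15],[-0.92,0.18,0,-0.016,0.15],[-1,0.2,0,-0.016,0.15],[-1,0.2,0,-0.016,0.15]]]'

```text
clock: 10.65
eef_pos: [430.3, -36.3, 243.1]
tcp_rot: [[0.103, 0.995, 0.002], [0.995, -0.103, -0.002], [-0.002, 0.002, -1.0]]
force: [-0.1, 0.6, -0.0]
finger_gap: 43.9
finger_force: 0.0
```

```bash
python3 go.py 431.5 -186 150 -5.3
```

```text
t 10.65 pos [430.3 -36.3 243.1] yaw -5.9 gap 43.9 F [-0.1  0.6 -0. ] q6 -0.18
shift [-0.743  0.083  0.467] turn -0.0018 norm mm 176
```

>>> move_arm --moves '[[[-0.1,0.01,0,0,0.15],[-0.25,0.03,0.05,-0.002,0.15],[-0.4,0.05,0.15,-0.002,0.15],[-0.55,0.07,0.27,-0.002,0.15],[-0.68,0.08,0.38,-0.002,0.15],[-0.74,0.08,0.46,-0.002,0.15],[-0.74,0.08,0.46,-0.002,0.15],[-0.74,0.08,0.46,-0.002,0.15],[-0.74,0.08,0.46,-0.002,0.15]]]'

```text
clock: 11.4
eef_pos: [431.2, -180.7, 151.3]
tcp_rot: [[0.084, 0.996, 0.001], [0.996, -0.084, -0.0], [-0.0, 0.001, -1.0]]
force: [0.3, 0.5, 0.2]
finger_gap: 40.4
finger_force: 0.0
```

```bash
python3 go.py 431.5 -186 66 -5.3;  python3 - <<'E'
from h import *
b=cap("side")
cv2.imwrite("pics/grip.png",cv2.resize(b["frame"][130:240,240:380],(700,550),interpolation=2))
E
```

```text
t 11.4 pos [ 431.2 -180.7  151.3] yaw -4.8 gap 40.4 F [0.3 0.5 0.2] q6 -0.5
shift [-0.026  0.003  0.426] turn 0.0013 norm mm 85
```

View pics/grip.png

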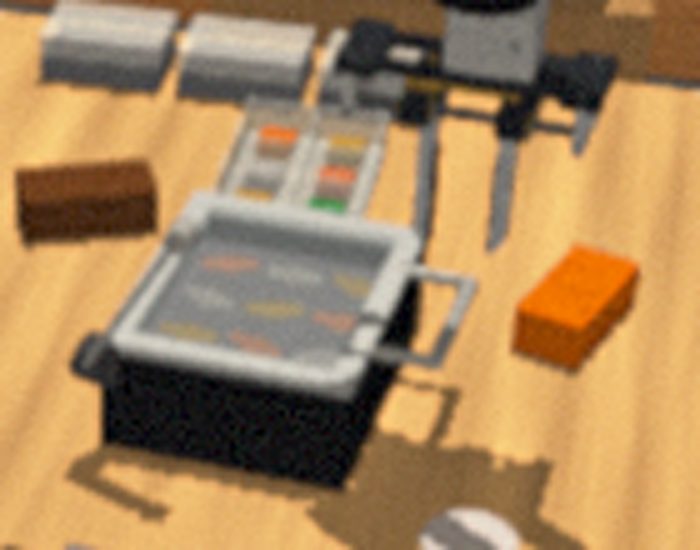

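The fingertips at crop (425,240) and (495,245) straddle the bar (mid (455,322)) directly above. Descending.

>>> move_arm --moves '[[[-0.026,0,0.06,0.001,0.15],[-0.026,0,0.14,0.001,0.15],[-0.026,0,0.22,0.001,0.15],[-0.026,0,0.3,0.001,0.15],[-0.026,0,0.36,0.001,0.15],[-0.026,0,0.4,0.001,0.15],[-0.026,0,0.42,0.001,0.15],[-0.026,0,0.42,0.001,0.15],[-0.026,0,0.42,0.001,0.15]]]'

```text
clock: 12.2
eef_pos: [430.4, -186.2, 67.2]
tcp_rot: [[0.09, 0.996, 0.001], [0.996, -0.09, -0.001], [-0.001, 0.001, -1.0]]
force: [0.1, 0.2, -0.1]
finger_gap: 39.9
finger_force: 0.0
```

```bash
python3 go.py 431.5 -186 66 -5.3
```

```text
t 12.2 pos [ 430.4 -186.2   67.2] yaw -5.2 gap 39.9 F [ 0.1  0.2 -0.1] q6 -0.5
shift [0.002 0.006 0.006] turn 0.0003 norm mm 2
```

>>> move_arm --moves '[[[0,0,0.006,0,1],[0,0,0.006,0,1],[0,0,0.006,0,1],[0,0,0.006,0,1],[0,0,0.006,0,1],[0,0,0.006,0,1],[0,0,0.006,0,1]]]' --newtons 25

```text
clock: 12.78
eef_pos: [430.7, -186.5, 65.4]
tcp_rot: [[0.092, 0.996, 0.003], [0.996, -0.092, -0.001], [-0.0, 0.003, -1.0]]
force: [3.9, -0.4, -2.3]
finger_gap: 11.1
finger_force: 25.0
```

```bash
python3 go.py 431.5 -186 66 -5.3
```

```text
t 12.78 pos [ 430.7 -186.5   65.4] yaw -5.3 gap 11.1 F [ 3.9 -0.4 -2.3] q6 -0.5
shift [ 0.003  0.004 -0.003] turn 0.0001 norm mm 1
```

Gripped on the bar (gap 11 mm). Raise along the arc: y=1.125(1−cosθ), z=−1.125 sinθ, to θ=0.5 first.

>>> move_arm --moves '[[[0,0.001,-0.034,0,1],[0,0.004,-0.09,0,1],[0,0.01,-0.146,0,1],[0,0.018,-0.201,0,1],[0,0.032,-0.267,0,1],[0,0.05,-0.332,0,1],[0,0.072,-0.396,0,1],[0,0.097,-0.459,0,1],[0,0.122,-0.509,0,1],[0,0.138,-0.539,0,1]]]'

```text
clock: 13.62
eef_pos: [458.2, -189.2, 173.2]
tcp_rot: [[0.091, 0.996, 0.002], [0.996, -0.091, -0.001], [-0.001, 0.002, -1.0]]
force: [6.2, -3.1, -7.1]
finger_gap: 10.9
finger_force: 25.0
```

```bash
python3 go.py 431.5 -186 66 -5.3
```

```text
t 13.62 pos [ 458.2 -189.2  173.2] yaw -5.2 gap 10.9 F [ 6.2 -3.1 -7.1] q6 -0.48
shift [ 0.004 -0.136  0.536] turn 0.0002 norm mm 111
```

>>> move_arm --moves '[[[0,0.017,-0.029,0,1],[0,0.046,-0.077,0,1],[0,0.085,-0.132,0,1],[0,0.127,-0.185,0,1],[0,0.172,-0.236,0,1],[0,0.22,-0.283,0,1],[0,0.27,-0.328,0,1],[0,0.315,-0.362,0,1],[0,0.351,-0.389,0,1],[0,0.38,-0.407,0,1]]]'

```text
clock: 14.45
eef_pos: [529.8, -195.9, 254.5]
tcp_rot: [[0.092, 0.996, -0.008], [0.996, -0.092, -0.0], [-0.001, -0.008, -1.0]]
force: [-6.4, -0.5, 6.0]
finger_gap: 11.1
finger_force: 25.0
```

```bash
python3 go.py 431.5 -186 66 -5.3; python3 - <<'E'
from h import *
b=cap("side","side2");a=cap("top","top2")
x=cv2.resize(a["frame"][165:275,270:400],(520,440),interpolation=2)
y=cv2.resize(b["frame"][130:240,240:370],(520,440),interpolation=2)
cv2.imwrite("pics/lift.png",cv2.resize(np.hstack([x,y]),(800,338)))
for n,c in(("a",a),("b",b)): np.save(f"pics/C{n}.npy",cloud(c))
E
```

```text
t 14.45 pos [ 529.8 -195.9  254.5] yaw -5.3 gap 11.1 F [-6.4 -0.5  6. ] q6 -0.41
shift [ 0.005 -0.486  0.947] turn 0.0001 norm mm 213
```

View pics/lift.png

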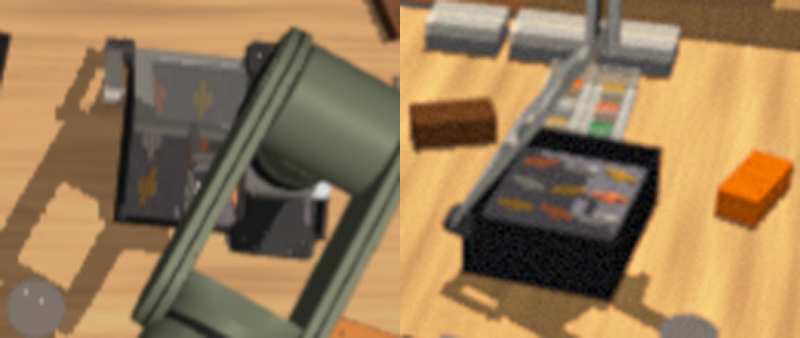

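Side view shows lid and gauge nearly overlapping edge-on (from (455,215) to about (590,60)). Now I fit both angles in the case frame.

```bash
cat > ang.py <<'E'
from h import *
th=np.radians(-5.3);ex=np.array([np.cos(th),np.sin(th)]);ey=np.array([-ex[1],ex[0]]);H=np.array([655.6,-206.8])
def loc(Q): Q=Q.reshape(-1,3); return np.c_[-(Q[:,:2]-H)@ex,(Q[:,:2]-H)@ey,Q[:,2]-84]
def fit(p,ylo,yhi,rlo,rhi,n,g=1.06):
    m=(p[:,1]>ylo)&(p[:,1]<yhi); q=p[m][:,[0,2]]
    for _ in range(6):
        d=np.array([np.cos(g),np.sin(g)]) if _==0 else v
        o=np.zeros(2) if _==0 else mu
        r=q@d; e=(q-o)@np.array([-d[1],d[0]])
        k=(r>rlo)&(r<rhi)&(abs(e)<(14 if _==0 else 6)); s=q[k]
        if len(s)<10: print(n,"few",len(s));return
        mu=s.mean(0); v=np.linalg.svd(s-mu,full_matrices=False)[2][0]; v*=np.sign(v[1])
    off=mu@np.array([-v[1],v[0]])
    print(n,len(s),"angle",np.arctan2(v[1],v[0]).round(4),"from-hinge",np.arctan2(mu[1],mu[0]).round(4),"r",np.hypot(*mu).round(),"offset",off.round(1))
if __name__=="__main__":
    for k,nm in((1,"top"),(0,"side")):
        p=loc(np.load(f"pics/Q_{k}.npy")); fit(p,118,146,25,112,nm+" gauge before")
    for _ in range(1):
        for n in("top","side"):
            p=loc(cloud(cap(n))); fit(p,118,146,25,112,n+" gauge"); fit(p,84,108,20,175,n+" lid",1.0); fit(p,-60,84,20,175,n+" lid all",1.0)
    s=readout.get_state(); e=s["eef_pos"]; r=-(e[:2]-H)@ex; print("kin",r,e[2]+18.6-84,np.arctan2(e[2]+18.6-84,r),np.hypot(r,e[2]-65.4),s["force"].round(1))
E
python3 ang.py
```

```text
top gauge before 59 angle 1.0481 from-hinge 1.047 r 69.0 offset -0.1
side gauge before 30 angle 1.0453 from-hinge 1.0894 r 72.0 offset 3.2
top gauge 60 angle 1.0459 from-hinge 1.0479 r 69.0 offset 0.1
top lid 178 angle 0.9847 from-hinge 1.0008 r 100.0 offset 1.6
top lid all 551 angle 0.9859 from-hinge 1.0013 r 96.0 offset 1.5
side gauge 33 angle 1.05 from-hinge 1.0895 r 70.0 offset 2.8
side lid 28 angle 1.0047 from-hinge 1.0122 r 108.0 offset 0.8
side lid all 99 angle 0.9816 from-hinge 1.0451 r 107.0 offset 6.8
kin 126.05644543456357 189.20217747937636 0.9830804294567224 227.34927182318955 [-5.5 -0.4  5. ]
```

Gauge ≈1.047, lid ≈0.985 (top fit and kinematics agree). Raising it by 0.061 rad, easing about 2 mm outward.

>>> move_arm --moves '[[[0,0.015,-0.013,0,1],[0,0.035,-0.03,0,1],[0,0.048,-0.041,0,1],[0,0.053,-0.045,0,1],[0,0.053,-0.045,0,1],[0,0.053,-0.045,0,1],[0,0.053,-0.045,0,1]]]'

```text
clock: 15.23
eef_pos: [543.0, -197.2, 263.1]
tcp_rot: [[0.092, 0.996, -0.001], [0.996, -0.092, -0.001], [-0.001, -0.001, -1.0]]
force: [-1.7, -4.4, -0.8]
finger_gap: 11.3
finger_force: 25.0
```

```bash
python3 ang.py; python3 ang.py | grep top
```

```text
top gauge before 59 angle 1.0481 from-hinge 1.047 r 69.0 offset -0.1
side gauge before 30 angle 1.0453 from-hinge 1.0894 r 72.0 offset 3.2
top gauge 61 angle 1.0526 from-hinge 1.0476 r 70.0 offset -0.3
top lid 143 angle 1.0495 from-hinge 1.0649 r 102.0 offset 1.6
top lid all 462 angle 1.0505 from-hinge 1.0662 r 95.0 offset 1.5
side gauge 34 angle 1.0457 from-hinge 1.0908 r 68.0 offset 3.1
side lid 18 angle 1.0276 from-hinge 1.0906 r 113.0 offset 7.1
side lid all 42 angle 1.0486 from-hinge 1.1116 r 105.0 offset 6.6
kin 112.9654554155597 197.70265604971593 1.0516787760353417 227.7005365087159 [-2.1 -4.  -1.1]
top gauge before 59 angle 1.0481 from-hinge 1.047 r 69.0 offset -0.1
top gauge 59 angle 1.044 from-hinge 1.0452 r 69.0 offset 0.1
top lid 152 angle 1.0477 from-hinge 1.0652 r 101.0 offset 1.8
top lid all 464 angle 1.049 from-hinge 1.0659 r 95.0 offset 1.6
```

```bash
python3 -c "
from rig import ticket
print(ticket.finish_job())"
```

```text
the job is handed in; nothing more can be done
None
```

The tackle box stands upright on the mat. The lid is held by its bar at about 1.05 rad, parallel to the gauge arm to within about 0.005 rad, and the job was handed in at about 15 s with no sign of contact with the gauge or other goods.

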